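# Release the ratchet and close the slide press

### The job

Close the ratchet press on the slide mailer lying in it: with the fingertips press the tail of the pawl fully down so that its nose comes free of the teeth while the arm is still up, then push the paddle at the arm's end down past the teeth to the stop, so that the rubber foot clamps the mailer. Do not force the arm against the engaged pawl; pick nothing up, leave the mailer lying in its nest, and leave the pot, dropper bottle and eraser standing where they are.

Things in the scene. Friction and masses are not known exactly. Their poses are not given: they have to be found in the camera images.
- press_base: fixed bench press: grey base plate 255 x 80 x 10 mm. Origin on the worktop under the arm's hinge. Its x axis runs along the press: the arm reaches to -x, the pawl's tail to +x (plate from x = -145 to +110 mm); y is across; z up. Two aluminium cheeks 34 mm apart overall hold both pins, up to 93 mm high at x = 44 to 66 mm. The mailer's nest is on the plate at x = -85 mm; a stop post stands at x = -138 mm, 50 mm high
- handle_hinge (a point): point on the arm's hinge axis, midway between the cheeks, 55 mm above the worktop; the axis is level, along the y axis of press_base
- paddle_top (a point): centre of the upper face of the black paddle at the arm's end (50 mm along the arm, 34 mm wide, 8 mm thick, with a 6 mm high lip along its outer end, centred 25 mm outward of this point; the plate is the solid press_handle_c7). 153 mm from the hinge axis along the arm and 9 mm above the arm's centre line. At the stop it is level, 64 mm above the worktop. Push straight onto this face and follow the arc about handle_hinge
- press_handle (a joint): arm angle, rad: 0 = fully raised, 0.62 rad above level; 0.62 = level, on the stop; grows as the paddle goes down. Starts at 0.01 to 0.09. Stiff, stays where left; needs about 3 N at the paddle, 5 N over the last 4 degrees (foot spring). The engaged pawl blocks downward motion at about 0.11 (gives a little, to 0.16 at 25 N) and, if it drops back in, at 0.51
- pawl_tail (a point): centre of the upper face of the ribbed thumb plate (30 mm along x, 28 mm wide) on the tail of the dark steel pawl, behind the arm's hinge; 92 mm above the worktop when engaged. It lies 100 mm from the arm's hinge towards +x of press_base and 45 mm beyond the pawl's own pin
- press_pawl (a joint): pawl angle in rad: 0 = engaged, nose between the ratchet teeth (as it starts); grows as the tail is pressed down; nose clears the teeth from about 0.13; 0.32 = its stop, tail about 14 mm lower. Stiff (about 3.5 N at the tail), no spring: it stays where it is pressed to
- press_foot: rubber foot, 18 mm wide, on a sprung plunger under the arm, 85 mm from the hinge axis; origin at its lower end. With the arm on the stop its spring is compressed 6 mm and presses the mailer with about 5 N
- slide_mailer: the white plastic slide mailer with blue cap, 86 x 30 x 12 mm, loose in the nest on the press under the arm; origin in the centre of its underside, x along its length
- sample_pot_3: bystander: white lidded sample pot, 44 mm wide, 58 mm high, loose beside the press; origin under its centre
- dropper_4: bystander: brown dropper bottle with black cap, 30 mm wide, 82 mm high, loose beside the press; origin under its centre
- eraser: bystander: eraser in a blue sleeve, 20 x 43 x 11 mm, loose near the pawl end of the press; origin under its centre

How it is judged:
By the outcome, as a careful person would: the job done as asked, in the order asked, and still so for the second after the job is handed in, with the robot touching nothing.
It also fails if it takes over 38 s, if anything falls off the work surface, if the arm or the gripper's body presses on something with over 40 N, if the wrist force passes 120 N, or if a joint passes its speed limit or range.

### The arm

A 6-joint arm with a two-finger parallel gripper is mounted at the origin on a cart in front of the work surface, level with it; the furniture and walls round the work are solid. World frame = base frame: x ahead of the robot, y to its left, z up, the work surface at z = 0. Lengths are in mm, angles in rad, forces in N, time in s.
With the tool pointing down it reaches from about 325 to 1000 mm from the base axis. Payload 5.1 kg.
Tool frame: the origin (TCP) lies midway between the tips of the shut fingers; the grasp point (between the pads) lies 19 mm behind it (pinch_z is the distance from the TCP to the grasp point, in mm); z points along the fingers, y is the direction in which the jaws open and shut (so a half turn about z gives the same grasp; the last joint's range is limited). The gripper opens to 85 mm and grips with 20 to 120 N. Pads are 22 mm wide; open, the fingers measure 114 mm over their backs; the gripper's body (76 mm by 85 mm) begins 54 mm behind the grasp point. The pads swing forward as they close: fully open they stand 13 mm farther back than shut.
Start: joints at [1.162, 0.124, 1.65, -0, 1.367, -0.083], TCP at [208.064, 615.787, 231.322] pointing down, gripper open.
Joint ranges: [-2.61, 2.61], [-1.02, 2.33], [0.03, 2.71], [-1.35, 4.49], [0.32, 2.68], [-2.91, 2.91]. Speed limits (rad/s): [2.57, 2.57, 3.14, 3.14, 3.14, 3.14].

### API

Orientations are given as a rotation vector (axis times angle).
In Python, from rig import * gives the robot as it stands.
- The arm moves only by the tool carry_out, never from a script. Its argument "targets" is a list of rows, each a list of 5 numbers: the shift along the tool's x, y, z in m, then the turn about the tool's z in rad, then the opening, from -1 (shut) to 1 (fully open). A call has 1 to 10 rows; each row shifts and turns the pose as measured when the row begins, along the tool's axes as they then stand; what a row does not reach is not made up. A row lasts 1/10 s, in which the tool goes at most 50 mm and 8.59 degrees, less where a joint would pass 70% of its speed; a pose out of reach is approached as far as the arm can. A call with a gripper value outside its range is refused whole. The fingers move at their own pace and stop on an object; "grip_force" is the grip in N (left out, the last holds). Time passes only in rows, so rows that do not move let the fingers close. It gives the time, the measured TCP pose, the force and the opening at its end, in the units of the state.
- observe(): the state, without advancing time (a new reading comes with each control period).
- camera(name): name is "scene" or "top"; returns a dict with "img" (400x640x3 uint8, blue, green, red), "depth" (400x640 float32, mm along the optical axis (not along the pixel's ray), 0 where there is no reading), "vertical_fov" (degrees; the focal length in pixels is half the picture's height over the tangent of half this angle, whatever the lens; pixels are square), "cx", "cy" (the principal point, pixels), "rvec" (rotation vector, rad) and "tvec" (3), from world to camera coordinates, as OpenCV has them. Camera axes: x right, y down, z forward; pixel columns grow to the right and rows downward; lengths in mm; the calibration is good to about 2 mm. A picture is of the moment at which its call begins.
- hand_in(): hands the job in, once; it reports no verdict.
Trained networks look in the newest picture that a camera, given by its name, has taken for a name from the list of things; names that differ only in an ending like _2 or _b are one class to them, and where a whole thing is asked for, a point or a joint stands for the part that bears it (a point fixed in the world has none). Each returns a list of dicts, best first, with "confidence" (0 to 1); they miss things now and then, are a little off and sometimes report something else, mostly with a low value. They report only what shows in the picture. A call takes as long as a camera call.
- silhouettes(thing, camera): "region" (400x640 bool, what is visible of it) and "bbox" ([left, top, width, height] in pixels, round what is visible of it).
The state is a dict: "time_s": time; "joint_pos": joint angles; "qvel": joint speeds; "joint_efforts": joint torques, N m; "position": TCP position; "eef_rot": TCP orientation; "wrist_force": force on the tool from outside, world axes, zero at the start; "wrist_torque": the same for the moment, N m; "finger_gap": finger opening in mm.
Only numpy, scipy, OpenCV 4.12 (cv2) and the standard library are available. Lean on these libraries where they do the work, as an engineer would, in place of code of your own. Each camera call takes 0.05 s, during which the arm holds its last target. There are 200 camera calls.

## Working session

There is one attempt and no reset: what is moved stays moved. The work goes in short steps, Python scripts to look and compute and a tool call to move; the robot and the scene stay as the last step left them, time stands still between calls to the robot, and variables do not carry over. Pictures are saved under pics/ and viewed, about 8 in all and at most 12, crops included, and the job is handed in when it is done.

Besides the shell and the picture viewer there is one more tool, called as name([rows], argument=value, ...), one row to a line, values as JSON. carry_out: Moves the arm, as the interface text tells. Its arguments: {"type":"object","properties":{"targets":{"type":"array"},"grip_force":{"type":"number"}},"required":["targets"]}

```bash
mkdir -p pics; cat > h.py <<'E'
from rig import *
import numpy as np, cv2
def cloud(c):
    d=c["depth"];f=200/np.tan(np.radians(c["vertical_fov"])/2)
    v,u=np.mgrid[0:400,0:640]
    P=np.stack([(u-c["cx"])/f*d,(v-c["cy"])/f*d,d],-1)
    R=cv2.Rodrigues(np.array(c["rvec"],float))[0]
    W=(P-np.array(c["tvec"],float).ravel())@R
    W[d==0]=np.nan
    return W
E
python3 - <<'E'
from h import *
o=observe();print(o["time_s"],o["position"],o["eef_rot"],o["wrist_force"],o["finger_gap"])
ims=[]
for n in("scene","top"):
    c=camera(n);W=cloud(c);np.save(n+".npy",W);ims.append(c["img"])
    cv2.imwrite(f"pics/{n}0.png",c["img"])
    for t in("press_base","paddle_top","pawl_tail","press_foot","slide_mailer","sample_pot_3","dropper_4","eraser"):
        for r in silhouettes(t,n)[:1]:
            p=W[r["region"]];print(n,t,round(r["confidence"],2),r["bbox"],np.nanmedian(p,0).round(),np.nanpercentile(p,2,axis=0).round(),np.nanpercentile(p,98,axis=0).round())
E
```

```text
0.0 [207.80428015 615.23291732 230.02170225] [-0.50936823 -3.09948399  0.00320285] [-0.02749911 -0.82520651 -0.95050787] 85.06048653471112
scene press_base 0.77 [257.4, 197.0, 115.2, 109.0] [459. 264.  19.] [418. 142.   7.] [498. 389. 157.]
scene paddle_top 0.92 [290.2, 228.0, 81.0, 34.3] [460. 216.  95.] [434. 139.   2.] [515. 313. 164.]
scene press_foot 0.61 [329.6, 252.5, 9.0, 11.7] [455. 199.  80.] [449. 190.  71.] [463. 209.  94.]
scene sample_pot_3 0.96 [286.5, 181.4, 19.3, 27.5] [572. 372.  55.] [559. 357.   2.] [600. 404.  60.]
scene dropper_4 0.72 [314.2, 201.0, 15.2, 23.5] [562. 297.  43.] [554. 288.   3.] [577. 315.  81.]
scene eraser 0.52 [243.0, 203.1, 16.9, 15.1] [507. 453.  11.] [489. 444.   1.] [528. 472.  15.]
top press_base 0.85 [262.4, 218.0, 141.5, 75.5] [464. 272.  12.] [421. 147.   5.] [520. 393. 155.]
top paddle_top 0.9 [305.9, 243.0, 95.2, 33.3] [460. 195. 119.] [436. 143.  46.] [475. 308. 163.]
top pawl_tail 0.71 [261.5, 224.7, 59.9, 25.3] [484. 361.  91.] [471. 287.   7.] [507. 399. 107.]
top slide_mailer 0.55 [340.0, 259.2, 39.7, 16.6] [451. 205.  22.] [439. 165.   9.] [462. 244.  94.]
top sample_pot_3 0.59 [273.4, 180.4, 19.1, 26.4] [577. 377.  56.] [560. 359.  11.] [599. 397.  59.]
top dropper_4 0.71 [311.4, 192.8, 10.9, 22.7] [563. 303.  45.] [555. 291.   0.] [579. 317.  80.]
top eraser 0.62 [235.6, 211.5, 15.4, 22.3] [510. 455.  11.] [490. 445.   1.] [531. 465.  14.]
```

View pics/scene0.png

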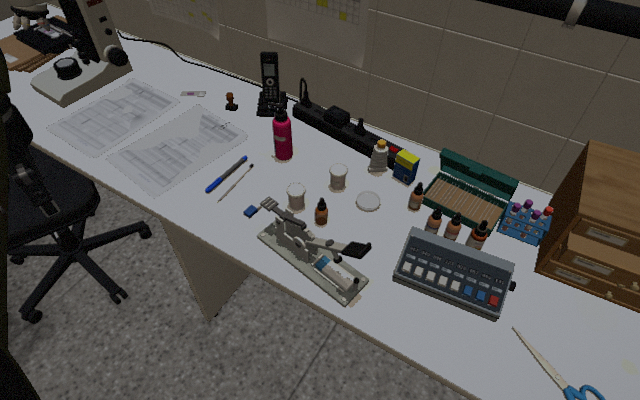

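View pics/top0.png

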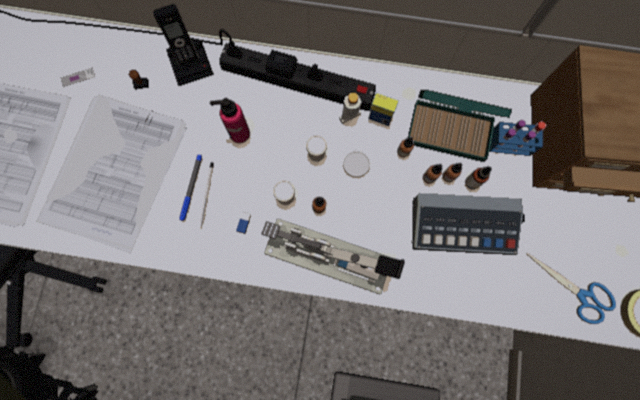

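The scene shows the press at (257–370, 197–305), paddle at (355,250), pawl tail at (268,205). In the top view the paddle is at (390,266), the tail at (271,228), and the eraser is just left of the tail. Next I'll fit the press pose.

```bash
python3 - <<'E'
from h import *
c=camera("top");W=cloud(c);S=np.load("scene.npy")
import itertools
for n,A in(("top",W),("scene",S)):
    P=A.reshape(-1,3);P=P[~np.isnan(P).any(1)]
    m=(P[:,2]>5)&(P[:,2]<15)&(P[:,0]>400)&(P[:,0]<545)&(P[:,1]>120)&(P[:,1]<425)
    q=P[m,:2].astype(np.float32);r=cv2.minAreaRect(q);print(n,"plate",r,cv2.boxPoints(r).round().tolist())
    m=(P[:,2]>80)&(P[:,2]<115)&(P[:,0]>440)&(P[:,0]<540)&(P[:,1]>375)&(P[:,1]<425)
    q=P[m];print("tail",len(q),q.mean(0).round(1),q.min(0).round(),q.max(0).round())
    m=(P[:,2]>110)&(P[:,0]>400)&(P[:,0]<520)&(P[:,1]>110)&(P[:,1]<205)
    q=P[m];print("paddle",len(q),q.mean(0).round(1),q.min(0).round(),q.max(0).round())
    m=(P[:,2]>30)&(P[:,0]>400)&(P[:,0]<545)&(P[:,1]>120)&(P[:,1]<425)
im=cv2.resize(c["img"][205:305,245:425],None,fx=4,fy=4,interpolation=cv2.INTER_CUBIC);cv2.imwrite("pics/t1.png",im)
E
```

```text
top plate ((474.1481628417969, 270.88299560546875), (256.357666015625, 110.16355895996094), 85.74620819091797) [[410.0, 147.0], [520.0, 139.0], [539.0, 395.0], [429.0, 403.0]]
tail 189 [490.4 387.3  91.8] [475. 375.  87.] [506. 402.  96.]
paddle 660 [452.3 167.5 141.1] [432. 136. 111.] [471. 205. 165.]
scene plate ((473.86749267578125, 267.6457824707031), (292.7638854980469, 135.4893035888672), 89.4446792602539) [[405.0, 122.0], [540.0, 121.0], [543.0, 413.0], [408.0, 415.0]]
tail 119 [489.3 386.4  92.7] [475. 375.  90.] [507. 400.  95.]
paddle 447 [449.4 164.7 143.7] [431. 136. 110.] [470. 205. 167.]
```

View pics/t1.png

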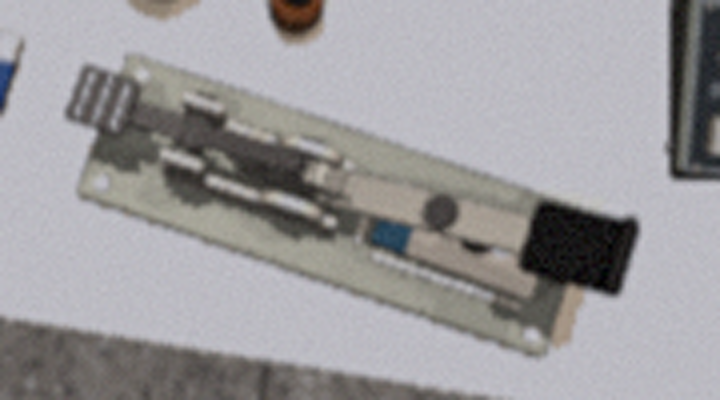

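The crop shows the tail plate at (103,97), the paddle at (580,245) and the mailer under the arm. The tail is at (490,387,92) and the paddle at about (452,166,143). They are 223 mm apart against about 224 expected, so the press +x axis is ≈ (0.17,0.985) and the hinge ≈ (473.4,288.6). Turn the tool first, with the fingers shut.

carry_out([
  [0,0,0,0.1416,-1],
  [0,0,0,0.1416,-1],
  [0,0,0,0.1416,-1],
  [0,0,0,0.1416,-1],
  [0,0,0,0.1416,-1],
  [0,0,0,0.1416,-1],
  [0,0,0,0.1416,-1],
  [0,0,0,0.1416,-1],
  [0,0,0,0.1416,-1],
  [0,0,0,0.1416,-1],
], grip_force=40)

```text
time_s: 1.95
position: [208.1, 615.8, 231.4]
eef_rot: [-2.461, -1.953, -0.0]
wrist_force: [0.7, 0.9, 0.7]
finger_gap: 0.2
```

```bash
cat >> h.py <<'E'
H=np.array([473.4,288.6,55.]);U=np.array([.170,.985,0])
def go(*p):
    o=observe();R=cv2.Rodrigues(np.array(o["eef_rot"],float))[0]
    print("t",round(o["time_s"],2),"pos",np.round(o["position"],1),"xdir",R[:,0].round(3),"zdir",R[:,2].round(3),"F",np.round(o["wrist_force"],1),"gap",round(o["finger_gap"],1))
    for q in p: print(q,"shift tool mm",((np.array(q)-o["position"])@R).round(1))
E
python3 -c "
from h import *
go((491,389,135))"
```

```text
t 1.95 pos [208.1 615.8 231.4] xdir [0.227 0.974 0.   ] zdir [ 0.  0. -1.] F [0.7 0.9 0.7] gap 0.2
(491, 389, 135) shift tool mm [-156.6  327.    96.4]
```

carry_out([
  [-0.02,0.041,0.006,0,-1],
  [-0.02,0.041,0.006,0,-1],
  [-0.02,0.041,0.006,0,-1],
  [-0.02,0.041,0.006,0,-1],
  [-0.02,0.041,0.006,0,-1],
  [-0.02,0.041,0.006,0,-1],
  [-0.02,0.041,0.006,0,-1],
  [-0.016,0.04,0.006,0,-1],
  [0,0,0,-0.058,-1],
])

```text
time_s: 2.85
position: [500.3, 383.2, 183.0]
eef_rot: [-2.398, -2.028, -0.008]
wrist_force: [-0.5, 1.2, 0.5]
finger_gap: -0.1
```

```bash
python3 -c "
from h import *
go((491,389,110),(491,389,92))"
```

```text
t 2.85 pos [500.3 383.2 183. ] xdir [0.166 0.986 0.005] zdir [ 0.003  0.005 -1.   ] F [-0.5  1.2  0.5] gap -0.1
(491, 389, 110) shift tool mm [  3.8 -10.3  73. ]
(491, 389, 92) shift tool mm [  3.7 -10.4  91. ]
```

carry_out([
  [0.004,-0.01,0.03,0,-1],
  [0,0,0.03,0,-1],
  [0,0,0.008,0,-1],
  [0,0,0,0,-1],
])

```text
time_s: 3.25
position: [494.8, 387.8, 115.1]
eef_rot: [-2.402, -2.023, -0.014]
wrist_force: [0.4, 1.5, 0.1]
finger_gap: -0.1
```

```bash
python3 - <<'E'
from h import *
go((491,389,92))
ims=[]
for n,(a,b,s,e) in dict(scene=(170,310,230,400),top=(170,310,230,400)).items():
    ims.append(cv2.resize(camera(n)["img"][a:b,s:e],None,fx=2.3,fy=2.3,interpolation=cv2.INTER_CUBIC))
cv2.imwrite("pics/a.png",np.hstack(ims))
E
```

```text
t 3.25 pos [494.8 387.8 115.1] xdir [0.17  0.985 0.008] zdir [ 0.006  0.007 -1.   ] F [0.4 1.5 0.1] gap -0.1
(491, 389, 92) shift tool mm [ 0.4 -4.1 23.1]
```

View pics/a.png

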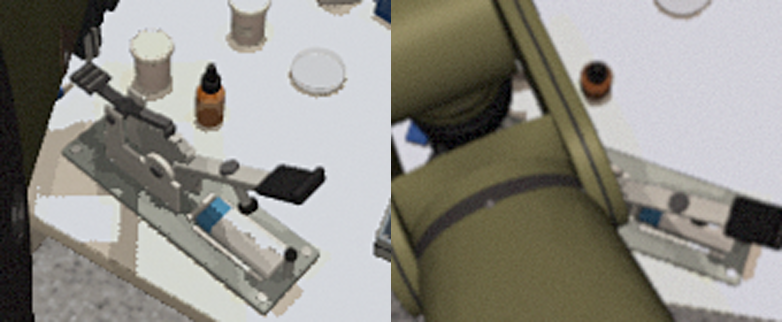

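The left half shows the fingertips at (90,45) just above the ribbed tail plate at (90,77). The right half (top view) is blocked by the arm. I'll press down in small steps.

carry_out([
  [0,-0.004,0.01,0,-1],
  [0,0,0.008,0,-1],
  [0,0,0.005,0,-1],
  [0,0,0.005,0,-1],
  [0,0,0.004,0,-1],
])

```text
time_s: 3.85
position: [494.3, 392.2, 88.8]
eef_rot: [2.402, 2.025, 0.034]
wrist_force: [-1.2, 0.1, 4.9]
finger_gap: 0.0
```

carry_out([
  [-0.002,-0.002,0.004,0,-1],
  [0,0,0.004,0,-1],
  [0,0,0.004,0,-1],
  [0,0,0.003,0,-1],
])

```text
time_s: 4.25
position: [494.0, 391.7, 77.1]
eef_rot: [2.401, 2.024, 0.041]
wrist_force: [-6.9, -5.9, 22.9]
finger_gap: -0.3
```

```bash
python3 -c "
from h import *
go((491,389,77))"
```

```text
t 4.25 pos [494.  391.7  77.1] xdir [0.169 0.985 0.019] zdir [ 0.02   0.016 -1.   ] F [-6.9 -5.9 22.9] gap -0.3
(491, 389, 77) shift tool mm [-3.2 -2.5 -0. ]
```

The force rose to 23 N at about 15 mm of drop, so the tail is on its stop. Retract and go up toward the paddle.

carry_out([
  [0,0,-0.03,0,-1],
  [0,0,-0.04,0,-1],
  [0,0,-0.04,0,-1],
  [0,0,-0.03,0,-1],
  [-0.03,0,0,0,-1],
  [-0.04,0,0,0,-1],
  [-0.04,0,0,0,-1],
  [-0.04,0,0,0,-1],
  [-0.04,0,0,0,-1],
  [-0.03,0,0,0,-1],
])

```text
time_s: 5.25
position: [448.9, 165.6, 208.5]
eef_rot: [-2.395, -2.033, -0.015]
wrist_force: [0.8, -0.4, 0.9]
finger_gap: -0.4
```

```bash
python3 - <<'E'
from h import *
P0=H+U*-124
go((P0[0],P0[1],165),(473.4,288.6,55))
ims=[]
for n in("scene","top"):
    c=camera(n);ims.append(cv2.resize(c["img"][170:310,230:400],None,fx=2.3,fy=2.3,interpolation=cv2.INTER_CUBIC))
    P=cloud(c).reshape(-1,3);P=P[~np.isnan(P).any(1)]
    m=(P[:,2]>60)&(P[:,2]<105)&(P[:,0]>460)&(P[:,0]<530)&(P[:,1]>375)&(P[:,1]<425)
    q=P[m];print(n,"tail",len(q),np.median(q,0).round(1) if len(q) else "")
cv2.imwrite("pics/b.png",np.hstack(ims))
E
```

```text
t 5.25 pos [448.9 165.6 208.5] xdir [0.162 0.987 0.008] zdir [ 0.007  0.007 -1.   ] F [ 0.8 -0.4  0.9] gap -0.4
(np.float64(452.32), np.float64(166.46000000000004), 165) shift tool mm [ 1.   3.  43.6]
(473.4, 288.6, 55) shift tool mm [124.1   3.2 154.5]
scene tail 0 
top tail 170 [490.1 386.8  76.8]
```

View pics/b.png

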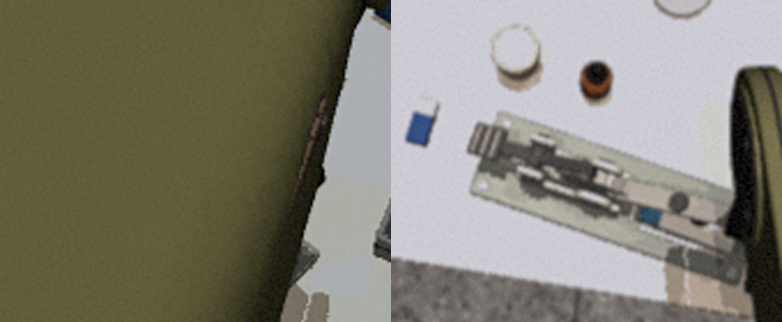

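The top view shows the tail plate at (487,140) with depth height 77 (it was 92), so the pawl is fully down. Pot, dropper and eraser are unmoved. Go down to just above the paddle and start along the arc.

carry_out([
  [0.002,0.003,0.025,0,-1],
  [0,0,0.018,0,-1],
  [0,0,0.005,0,-1],
  [-0.002,0,0.005,0,-1],
  [-0.003,0,0.005,0,-1],
])

```text
time_s: 5.85
position: [452.0, 162.2, 147.8]
eef_rot: [-2.399, -2.027, -0.016]
wrist_force: [0.3, 1.1, 1.1]
finger_gap: 0.2
```

```bash
python3 -c "
from h import *
go(H)"
```

```text
t 5.85 pos [452.  162.2 147.8] xdir [0.167 0.986 0.009] zdir [ 0.007  0.008 -1.   ] F [0.3 1.1 1.1] gap 0.2
[473.4 288.6  55. ] shift tool mm [127.4  -0.6  93.9]
```

carry_out([
  [0,0,0.005,0,-1],
  [-0.001,0,0.005,0,-1],
  [-0.002,0,0.005,0,-1],
  [-0.002,0,0.005,0,-1],
])

```text
time_s: 6.25
position: [453.3, 157.8, 129.8]
eef_rot: [2.398, 2.027, 0.023]
wrist_force: [-0.7, -0.2, 2.6]
finger_gap: -0.2
```

```bash
python3 -c "
from h import *
go(H)"
```

```text
t 6.25 pos [453.3 157.8 129.8] xdir [0.166 0.986 0.01 ] zdir [ 0.012  0.009 -1.   ] F [-0.7 -0.2  2.6] gap -0.2
[473.4 288.6  55. ] shift tool mm [131.5  -2.8  76.1]
```

Moving with about 3 N and already past the first tooth. Continue along the arc.

carry_out([
  [-0.004,-0.001,0.006,0,-1],
  [-0.003,-0.001,0.006,0,-1],
  [-0.002,-0.001,0.006,0,-1],
  [-0.002,0,0.006,0,-1],
  [-0.002,0,0.006,0,-1],
  [-0.002,0,0.006,0,-1],
])

```text
time_s: 6.85
position: [450.0, 143.1, 91.7]
eef_rot: [2.397, 2.025, 0.032]
wrist_force: [2.0, 1.3, 2.7]
finger_gap: -0.4
```

```bash
python3 -c "
from h import *
go(H)"
```

```text
t 6.85 pos [450.  143.1  91.7] xdir [0.167 0.986 0.013] zdir [ 0.018  0.011 -1.   ] F [2.  1.3 2.7] gap -0.4
[473.4 288.6  55. ] shift tool mm [146.9  -1.8  38.6]
```

carry_out([
  [-0.001,0,0.006,0,-1],
  [-0.001,0,0.006,0,-1],
  [0,0,0.005,0,-1],
  [0,0,0.005,0,-1],
  [0,0,0.003,0,-1],
])

```text
time_s: 7.35
position: [449.3, 139.3, 63.8]
eef_rot: [2.395, 2.025, 0.025]
wrist_force: [-2.8, -2.8, 22.5]
finger_gap: 0.0
```

```bash
python3 -c "
from h import *
go(H)"
```

```text
t 7.35 pos [449.3 139.3  63.8] xdir [0.166 0.986 0.009] zdir [ 0.015  0.006 -1.   ] F [-2.8 -2.8 22.5] gap 0.0
[473.4 288.6  55. ] shift tool mm [151.1  -1.2  10.1]
```

At z = 63.8 with 22 N: the paddle is on the stop. Retract and check.

carry_out([
  [0,0,-0.01,0,-1],
  [0,0,-0.03,0,-1],
  [0,0,-0.04,0,-1],
  [0,0,-0.04,0,-1],
  [0,-0.04,-0.03,0,-1],
  [0,-0.05,-0.02,0,-1],
  [0,-0.05,0,0,-1],
  [-0.03,-0.04,0,0,-1],
  [-0.05,0,0,0,-1],
  [-0.05,0,0,0,-1],
])

```text
time_s: 8.35
position: [241.7, 46.6, 233.4]
eef_rot: [-2.369, -2.05, -0.017]
wrist_force: [1.2, -1.1, 0.3]
finger_gap: 0.1
```

```bash
python3 - <<'E'
from h import *
go()
ims=[]
for n in("scene","top"):
    c=camera(n);ims.append(cv2.resize(c["img"][170:310,230:410],None,fx=2.2,fy=2.2,interpolation=cv2.INTER_CUBIC))
    W=cloud(c);P=W.reshape(-1,3);P=P[~np.isnan(P).any(1)]
    for t,lo,hi in(("tail",(470,375,60),(515,410,105)),("paddle",(435,120,40),(465,155,180))):
        q=P[((P>lo)&(P<hi)).all(1)];print(n,t,len(q),np.median(q,0).round(1) if len(q) else "")
    for t in("slide_mailer","sample_pot_3","dropper_4","eraser"):
        for r in silhouettes(t,n)[:1]: print(n,t,round(r["confidence"],2),np.nanmedian(W[r["region"]],0).round())
cv2.imwrite("pics/c.png",np.hstack(ims))
E
```

```text
t 8.35 pos [241.7  46.6 233.4] xdir [0.143 0.99  0.014] zdir [ 0.003  0.014 -1.   ] F [ 1.2 -1.1  0.3] gap 0.1
scene tail 91 [487.6 386.1  78.2]
scene paddle 0 
scene slide_mailer 0.6 [448. 201.  23.]
scene sample_pot_3 0.88 [572. 373.  56.]
scene eraser 0.64 [507. 452.  11.]
top tail 170 [490.2 386.9  76.8]
top paddle 276 [449.3 138.   63.4]
top slide_mailer 0.73 [509. 455.  10.]
top sample_pot_3 0.76 [577. 377.  56.]
top dropper_4 0.65 [563. 303.  46.]
top eraser 0.78 [509. 454.  10.]
```

View pics/c.png

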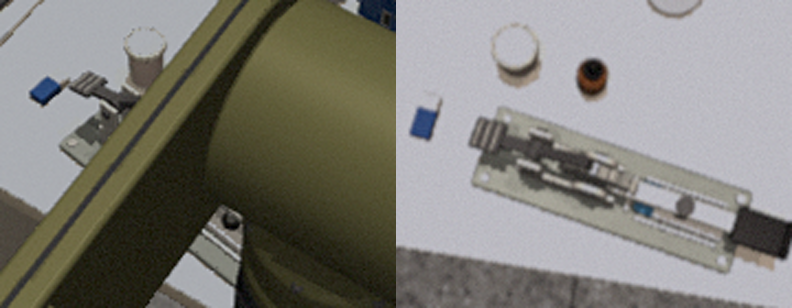

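The top view shows the arm level with the paddle at (762,232) and height 63.4 mm. The mailer is in its nest at (680,215), the pawl is still down, and the bystanders are unmoved. Handing in.

```bash
python3 -c "
from rig import *
print(hand_in())"
```

```text
the job is handed in; nothing more can be done
None
```

The press is closed on the mailer, and I handed the job in at about 8.4 s of the 38 s allowed.

- **Pawl:** I pressed the tail down to its stop first, with the arm still up. The force there was about 23 N, and the tail dropped from 92 to 77 mm, where it stayed.
- **Arm:** I then pushed the paddle down its arc with about 3 N, passing the teeth without any block. At the stop the force was about 22 N. After the robot backed off, the paddle stayed at 63.4 mm, against the 64 mm expected.
- **Surroundings:** The mailer is still in its nest, and the pot, dropper bottle and eraser are where they were, within measuring noise. The robot ended clear of everything.

**Checks that failed or disagreed:**
- In the last top view the detector labelled the eraser as the mailer. The scene camera's detection and the picture both put the mailer in its nest.
- The robot's own arm hid the paddle and dropper in the last scene view, so those two were checked only from the top camera.
- I did not measure the foot's pressure on the mailer directly. I inferred it from the arm being on the stop.

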